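# Turn a cart wheel on its bench stand until the valve is at the top

### The arm

A 6-joint arm with a two-finger parallel gripper is mounted at the origin on the work surface. World frame = base frame: x ahead of the robot, y to its left, z up, the work surface at z = 0. Lengths are in m, angles in rad, forces in N, time in s.
With the tool pointing down it reaches from about 0.3 to 1 m from the base axis. Payload 5.1 kg.
Tool frame: the origin (TCP) lies on the centre line of the jaws, within the pads' length; the fingertips stand 14 mm ahead of it and the grasp point (between the pads) lies 5 mm behind it (r.nose_length is the distance from the TCP to the fingertips, in m); z points along the fingers, y is the line along which they close (so a half turn about z gives the same grasp; the last joint's range is limited). The gripper opens to 95 mm and grips with 3 to 60 N. Pads are 20 mm wide; open, the fingers measure 119 mm over their backs; the gripper's body (75 mm by 180 mm) begins 59 mm behind the grasp point.
Start: joints at [1.149, 0.124, 1.65, -0, 1.367, -0.083], TCP at [0.216, 0.613, 0.229] pointing down, gripper open.
Joint ranges: [-2.61, 2.61], [-1.02, 2.33], [0.03, 2.71], [-1.35, 4.49], [0.32, 2.68], [-2.91, 2.91]. Speed limits (rad/s): [2.57, 2.57, 3.14, 3.14, 3.14, 3.14].

### API

Orientations are given as a unit quaternion [w, x, y, z].
In Python, from bench import r gives the robot as it stands.
- The arm moves only by the tool move_arm, never from a script. Its argument "motion" is a list of rows, each an object with "delta_pos": the shift along the tool's x, y, z each as a share of 40 cm, from -1 to 1, a list of three; "angular": the turn, a rotation vector about the tool's x, y, z each as a share of 90 degrees, from -1 to 1, a list of three; "hand": the gripper command: -1 is fully open, 1 is shut, values between are in proportion. A call has 1 to 12 rows; each row is the pose to reach, as a shift and turn from the pose commanded when the call began, along the tool's axes at that moment; what a row does not reach only later rows make up. A row lasts 1/8 s, in which the tool goes at most 62.5 mm and 10.7 degrees, less where a joint would pass 70% of its speed; a pose out of reach is approached as far as the arm can. A call with a number of a shift or a turn outside -1 to 1 is refused whole. A call with a gripper value outside its range is refused whole. The fingers move at their own pace and stop on an object; "grip_force" is the grip in N (left out, the last holds). Time passes only in rows, so rows that repeat a pose let the fingers close. It gives the time, the measured TCP pose, the force, the opening and the grip force at its end, in the units of the state.
- r.state(): the state, without advancing time (a new reading comes with each control period).
- r.capture(name): name is "side" or "top" or "wrist"; returns (picture, depth): 384x512x3 uint8, red, green, blue; 384x512 float32, m along the optical axis (not along the pixel's ray), 0 where there is no reading.
- r.camera_info(name): a dict with "intrinsics" (3x3 intrinsics, pixels), "pose" (4x4, takes a point from camera to world coordinates); the wrist camera has in their place "T_tool_cam" (4x4, takes a point from camera to tool coordinates, whose origin is the TCP and whose axes are the flange's). Camera axes: x right, y down, z forward; pixel columns grow to the right and rows downward; lengths in m; the calibration is good to about 2 mm. A picture is of the moment at which its call begins: read the wrist's pose just before it. camera_info takes no time and is no camera call.
- r.hand_in(): hands the job in; it is judged then, once.
The state is a dict: "clock": time; "joints": joint angles; "qvel": joint speeds; "joint_torque": joint torques, N m; "tool_pos": TCP position; "orientation": TCP orientation; "force": force on the tool from outside, world axes, zero at the start; "moment": the same for the moment, N m; "grip_width": opening from 0.0 (shut) to 1.0 (fully open); "grip_force": force on a finger pad.
Only numpy, scipy, OpenCV 4.12 (cv2) and the standard library are available. Lean on these libraries where they do the work, as an engineer would, in place of code of your own. Each camera call takes 0.05 s, during which the arm holds its last target. There are 200 camera calls.

### The job

The hand-truck wheel on the bench stand is to be pumped up: turn it by pushing its spokes, one after another, with the fingertips until the valve stem (yellow cap) is straight above the hub, at twelve o'clock, then take the hand away. Only push, without forcing it: lift nothing, and keep the hand off the valve stem and the tyre, whose bead has just been sealed. Leave the stand and everything else on the bench where it is.

Things in the scene. Friction and masses are not known exactly. Their poses are not given: they have to be found in the camera images.
- wheel (a joint): Wheel angle on its axle, rad, clockwise positive as seen from the robot's side. At 0 or any whole turn (6.283) the valve stem is straight above the hub; starts at 1.9 to 4.4. No stops: it turns either way. Bearing drag of about 0.15 N m (some 2 N at mid-spoke) holds it wherever it is left; it is balanced.
- hub (a point): Centre of the vertical wheel on its level axle, 185 mm above the bench, fixed to the stand (does not turn). x axis along the axle, away from the robot; y left; z up. The tyre's mid-plane is this frame's plane x = 0. Red hub of diameter 56 mm, from 38 mm in front of it to 36 behind; the steel axle end with its nut reaches 51 mm in front of the plane. The robot-side face of the wheel is free.
- valve (a point): Middle of the yellow cap of the valve stem, on the wheel, 81 mm from its centre. z axis: from the hub out through the valve (straight up when done); x axis along the axle, away from the robot. A yellow dot of 18 mm on both tyre sidewalls, at radius 129 mm, marks the same direction.
- valve_stem: Valve stem with yellow cap, part of the wheel: 13 mm thick, standing on the rim's inside half-way between two spokes, pointing at the hub; it fills radius 74 to 106 mm, within 7 mm of the plane x = 0. Origin at the wheel's centre, axes as valve. Not to be touched.
- tyre: Black treaded rubber tyre, part of the wheel: outer diameter 300 mm, 44 mm wide (22 mm either side of the wheel's plane), radius 111 to 150 mm. Origin at the wheel's centre, axes as valve. Not to be touched.
- spokes: Five straight red spokes and the red rim, part of the wheel; this is pushed. Spokes at 36, 108, 180, 252, 324 degrees from the valve, radius 28 to 106 mm, 14 mm wide (24 at the feet), 18 mm deep and set towards the robot: from 28 to 10 mm in front of the wheel's plane. Rim from 20 mm in front to 16 behind, inner radius 106 mm. Gaps open right through. Origin and axes as tyre.
- stand: Grey steel bench stand, 6 kg, loose on the bench: base plate 300 (x) by 200 (y) by 12 mm, a 50 (x) by 40 (y) mm post up to 229 mm high behind the wheel (its front face 50 mm behind the wheel's centre plane) that carries the stub axle. Origin on the bench straight below the hub; the plate reaches from x = -120 to +180 mm. x axis along the axle, away from the robot.
- inflator: Green and black cordless tyre inflator standing on its battery foot, 130 mm long, 80 mm wide, 192 mm high. Origin at the centre of its underside. Bystander.
- tin: White jar of bead sealer with a blue label and steel lid, diameter 76 mm, 105 mm high, standing. Origin at the centre of its underside. Bystander.
- gauge: Black dial pressure gauge lying on its back, diameter 58 mm, 24 mm high, with a brass stem reaching 95 mm along its -x axis. Origin under the dial's centre. Bystander.
- dish: Round steel parts dish with nuts in it, diameter 106 mm, 26 mm high. Origin at the centre of its underside. Bystander.
- wrench: Steel wrench lying flat along its x axis, 190 mm long. Origin under its middle. Bystander.
- hammer: Hammer with a wooden handle lying along its x axis, 310 mm long. Origin under its middle. Bystander.

How it is judged:
By the outcome, as a careful person would: the job done as asked, in the order asked, and still so for the second after the job is handed in, with the robot touching nothing.
It also fails if it takes over 58 s, if anything falls off the work surface, if the arm or the gripper's body presses on something with over 40 N, if the wrist force passes 120 N, or if a joint passes its speed limit or range.

## Working session

There is one attempt and no reset: what is moved stays moved. The work goes in short steps, Python scripts to look and compute and a tool call to move; the robot and the scene stay as the last step left them, time stands still between calls to the robot, and variables do not carry over. Pictures are saved under pics/ and viewed, at most 10 in all, crops included, and the job is handed in when it is done.

Besides the shell and the picture viewer there is one more tool, called after "Request:" by a JSON object that holds its "fn" and its "kwargs". move_arm: Moves the arm, as the interface text tells. Shift numbers are shares of 40 cm and turn numbers shares of 90 degrees, none past 1 either way. Its arguments: {"type":"object","properties":{"motion":{"type":"array","items":{"type":"object","properties":{"delta_pos":{"type":"array","items":{"type":"number","minimum":-1,"maximum":1}},"angular":{"type":"array","items":{"type":"number","minimum":-1,"maximum":1}},"hand":{"type":"number"}}}},"grip_force":{"type":"number"}},"required":["motion"]}

```bash
ls; mkdir -p pics; python3 - <<'E'
from bench import r
import cv2, numpy as np
s=r.state();print(s)
ims=[]
for n in("side","top"):
    p,d=r.capture(n);i=r.camera_info(n)
    np.savez(f"{n}0.npz",p=p,d=d,K=i["intrinsics"],T=i["pose"])
    print(n,np.round(i["intrinsics"],1).tolist(),np.round(i["pose"],3).tolist())
    cv2.imwrite(f"pics/{n}0.png",p[:,:,::-1])
print(r.camera_info("wrist"))
E
```

```text
pics
{'clock': 0.0, 'joints': array([ 1.14938760e+00,  1.24497698e-01,  1.65168392e+00, -1.87772009e-05,
        1.36747843e+00, -8.25867464e-02]), 'qvel': array([ 0.00108408, -0.00131435,  0.00093969,  0.001085  , -0.00095099,
        0.00057535]), 'joint_torque': array([ 1.31472847e-03, -4.17601776e+01, -3.59929276e+01,  7.76307844e-02,
        4.91980556e-02, -2.00376639e-04]), 'tool_pos': array([0.21581613, 0.61247351, 0.22738594]), 'orientation': array([-2.48838408e-04,  1.68599831e-01,  9.85684041e-01, -1.00334208e-03]), 'force': array([-0.76775292, -0.17747936, -0.33966005]), 'moment': array([-0.01118532,  0.00432276,  0.04003728]), 'grip_force': 0.0, 'grip_width': 0.9988972970378628}
side [[379.3, 0.0, 256.5], [0.0, 379.3, 192.6], [0.0, 0.0, 1.0]] [[0.898, -0.239, 0.37, 0.169], [-0.44, -0.519, 0.733, -0.746], [0.017, -0.821, -0.571, 0.812], [0.0, 0.0, 0.0, 1.0]]
top [[408.3, 0.0, 259.7], [0.0, 408.3, 193.7], [0.0, 0.0, 1.0]] [[-0.017, -0.975, 0.221, 0.328], [-1.0, 0.016, -0.007, 0.107], [0.003, -0.221, -0.975, 1.301], [0.0, 0.0, 0.0, 1.0]]
{'intrinsics': array([[293.85096171,   0.        , 252.11692061],
       [  0.        , 293.85096171, 185.8544612 ],
       [  0.        ,   0.        ,   1.        ]]), 'T_tool_cam': array([[ 1.08388925e-04, -9.70011848e-01, -2.43057614e-01,
         6.83015436e-02],
       [ 9.99999910e-01,  2.04612570e-04, -3.70643403e-04,
         5.75236194e-04],
       [ 4.09261135e-04, -2.43057552e-01,  9.70011783e-01,
        -1.55010969e-01],
       [ 0.00000000e+00,  0.00000000e+00,  0.00000000e+00,
         1.00000000e+00]])}
```

View pics/side0.png

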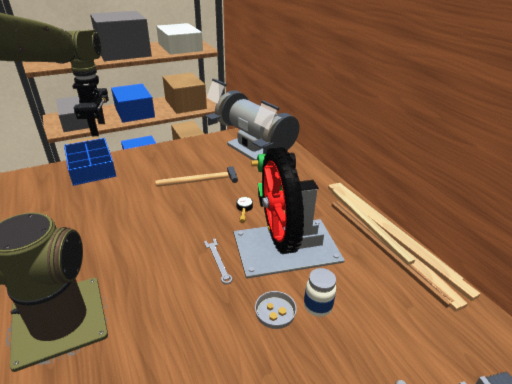

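View pics/top0.png

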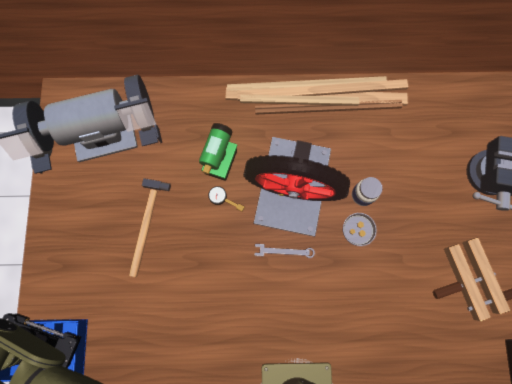

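Side view: wheel edge-on at about (282,200) and plate at (288,246). Top view: wheel at (297,180), plate front corners at about (255,222) and (318,234), inflator at (217,150) to the left, tin and dish to the right.

```bash
cat > h.py <<'E'
import numpy as np, cv2
from scipy.spatial.transform import Rotation as R
def load(n): z=np.load(n+".npz");return z["p"],z["d"],z["K"],z["T"]
def ray(uv,K,T,z):
    d=T[:3,:3]@np.array([(uv[0]-K[0,2])/K[0,0],(uv[1]-K[1,2])/K[1,1],1]);o=T[:3,3]
    return o+d*(z-o[2])/d[2]
def cloud(d,K,T):
    v,u=np.mgrid[:d.shape[0],:d.shape[1]]
    P=np.stack([(u-K[0,2])/K[0,0]*d,(v-K[1,2])/K[1,1]*d,d],-1)
    return P@T[:3,:3].T+T[:3,3]
def red(p):
    p=p.astype(int);return (p[...,0]>110)&(p[...,1]<60)&(p[...,2]<60)
def yellow(p):
    p=p.astype(int);return (p[...,0]>150)&(p[...,1]>120)&(p[...,2]<90)
E
python3 - <<'E'
from h import *
p,d,K,T=load("top0");P=cloud(d,K,T)
for uv in [(255,222),(318,234),(330,150),(272,138)]: print(uv,ray(uv,K,T,.012).round(3))
v,u=np.mgrid[:384,:512]
m=(abs(P[...,2]-.012)<.007)&(d>0)&(u>245)&(u<340)&(v>130)&(v<240)
pi=p.astype(int);m&=(pi.max(-1)-pi.min(-1)<40)&(pi.max(-1)>70)
c=P[m][:,:2].astype(np.float32);print(m.sum(),cv2.minAreaRect(c),cv2.boxPoints(cv2.minAreaRect(c)))
m=red(p)&(d>0);q=P[m];print("red top",q.mean(0),q.min(0),q.max(0))
p,d,K,T=load("side0");P=cloud(d,K,T);v,u=np.mgrid[:384,:512]
m=red(p)&(d>0)&(u>240)&(u<320);q=P[m];print("red side",q.mean(0),q.min(0),q.max(0))
c=q-q.mean(0);print(np.linalg.svd(c)[2] if len(c)<3000 else 0)
y,x=np.where(yellow(p)&(u>240)&(u<320)&(v>140)&(v<260));print(list(zip(x,y))[:20])
E
```

```text
(255, 222) [0.527 0.114 0.012]
(318, 234) [ 0.486 -0.085  0.012]
(330, 150) [ 0.764 -0.139  0.012]
(272, 138) [0.81  0.053 0.012]
2886 ((0.6436603665351868, -0.02741214632987976), (0.23482295870780945, 0.3006424009799957), 76.89563751220703) [[ 0.47063354 -0.10768443]
 [ 0.76344687 -0.17584772]
 [ 0.8166872   0.05286014]
 [ 0.52387387  0.12102343]]
red top [0.60206098 0.01132005 0.18637332] [ 0.56900448 -0.10655992  0.07217936] [0.64231186 0.10253565 0.30609989]
red side [ 0.59867289 -0.01141944  0.17896676] [ 0.56743213 -0.10886917  0.07462385] [0.6622941  0.10919535 0.3059021 ]
[[ 0.09792608  0.17440346 -0.97979279]
 [-0.25475073 -0.94732921 -0.19408617]
 [-0.96203563  0.26860903 -0.04833883]]
[(np.int64(252), np.int64(160)), (np.int64(253), np.int64(160)), (np.int64(254), np.int64(160)), (np.int64(255), np.int64(160)), (np.int64(256), np.int64(160)), (np.int64(257), np.int64(160)), (np.int64(252), np.int64(161)), (np.int64(253), np.int64(161)), (np.int64(254), np.int64(161)), (np.int64(256), np.int64(161)), (np.int64(257), np.int64(161)), (np.int64(252), np.int64(162)), (np.int64(253), np.int64(162)), (np.int64(254), np.int64(162)), (np.int64(255), np.int64(162)), (np.int64(256), np.int64(162)), (np.int64(257), np.int64(162)), (np.int64(252), np.int64(163)), (np.int64(253), np.int64(163)), (np.int64(254), np.int64(163))]
```

```bash
cat >> h.py <<'E'
YAW=np.radians(-11.8); HUB=np.array([.618,-.008,.185])
A=np.array([np.cos(YAW),np.sin(YAW),0]);L=np.array([-np.sin(YAW),np.cos(YAW),0]);U=np.array([0,0,1.])
W=np.stack([A,L,U],1)
def w2(x,y,z): return HUB+W@np.array([x,y,z])
def Rt(tilt,yawoff=0):   # tool z: along axle, tilt deg below level, x up-ish
    t=np.radians(tilt);Z=np.array([np.cos(t),0,-np.sin(t)]);X=np.array([np.sin(t),0,np.cos(t)])
    return W@R.from_euler('z',yawoff,degrees=True).as_matrix()@np.stack([X,np.cross(Z,X),Z],1)
def cur(s): 
    q=s["orientation"];return s["tool_pos"],R.from_quat([q[1],q[2],q[3],q[0]])
def plan(s,targets,p0=None,R0=None):
    p,q=cur(s)
    if p0 is not None:p=p0
    if R0 is not None:q=R.from_matrix(R0)
    for pt,Rm in targets:
        d=q.inv().apply(np.array(pt)-p)/.4;a=(q.inv()*R.from_matrix(Rm)).as_rotvec()/(np.pi/2)
        print("pos",d.round(3).tolist(),"ang",a.round(3).tolist())
def wheel(s): # state in wheel frame
    p,q=cur(s);return W.T@(p-HUB),q.as_matrix().T@A
E
python3 - <<'E'
from h import *
from bench import r
s=r.state();q=cur(s)[1].as_matrix();print(q.round(2))
plan(s,[((.3,.35,.40),Rt(30)),((.46,.025,.29),Rt(30))])
E
```

```text
[[-0.94  0.33 -0.  ]
 [ 0.33  0.94 -0.  ]
 [ 0.   -0.   -1.  ]]
pos [-0.416, -0.55, -0.43] ang [-0.963, 0.066, 1.668]
pos [-1.064, -1.183, -0.154] ang [-0.963, 0.066, 1.668]
```

Request:
{"fn": "move_arm", "kwargs": {"motion": [{"delta_pos":[-0.416,-0.55,-0.43],"angular":[-0.48,0.03,0.83],"hand":1},{"delta_pos":[-0.416,-0.55,-0.43],"angular":[-0.48,0.03,0.83],"hand":1},{"delta_pos":[-0.416,-0.55,-0.43],"angular":[-0.48,0.03,0.83],"hand":1},{"delta_pos":[-0.416,-0.55,-0.43],"angular":[-0.48,0.03,0.83],"hand":1},{"delta_pos":[-0.416,-0.55,-0.43],"angular":[-0.48,0.03,0.83],"hand":1},{"delta_pos":[-0.416,-0.55,-0.43],"angular":[-0.48,0.03,0.83],"hand":1},{"delta_pos":[-0.416,-0.55,-0.43],"angular":[-0.48,0.03,0.83],"hand":1},{"delta_pos":[-0.416,-0.55,-0.43],"angular":[-0.48,0.03,0.83],"hand":1},{"delta_pos":[-0.416,-0.55,-0.43],"angular":[-0.48,0.03,0.83],"hand":1}]}}

```text
clock: 1.23
tool_pos: [0.2987, 0.3502, 0.3994]
orientation: [0.037, 0.705, 0.621, 0.34]
force: [0.3, 0.1, -0.8]
grip_width: 0.109
grip_force: 0.0
```

```bash
python3 - <<'E'
from h import *
from bench import r
s=r.state();print(s["clock"],s["tool_pos"],s["joints"].round(2),s["grip_width"])
plan(s,[((.46,.025,.29),Rt(30))])
E
```

```text
1.225 [0.2986699  0.35024517 0.39938615] [ 0.83 -0.8   2.18 -0.16  1.08  0.98] 0.10908376128417638
pos [-0.852, 0.398, 0.12] ang [-0.483, 0.032, 0.841]
```

Request:
{"fn": "move_arm", "kwargs": {"motion": [{"delta_pos":[-0.852,0.398,0.12],"angular":[-0.483,0.032,0.841],"hand":1},{"delta_pos":[-0.852,0.398,0.12],"angular":[-0.483,0.032,0.841],"hand":1},{"delta_pos":[-0.852,0.398,0.12],"angular":[-0.483,0.032,0.841],"hand":1},{"delta_pos":[-0.852,0.398,0.12],"angular":[-0.483,0.032,0.841],"hand":1},{"delta_pos":[-0.852,0.398,0.12],"angular":[-0.483,0.032,0.841],"hand":1},{"delta_pos":[-0.852,0.398,0.12],"angular":[-0.483,0.032,0.841],"hand":1},{"delta_pos":[-0.852,0.398,0.12],"angular":[-0.483,0.032,0.841],"hand":1},{"delta_pos":[-0.852,0.398,0.12],"angular":[-0.483,0.032,0.841],"hand":1},{"delta_pos":[-0.852,0.398,0.12],"angular":[-0.483,0.032,0.841],"hand":1},{"delta_pos":[-0.852,0.398,0.12],"angular":[-0.483,0.032,0.841],"hand":1}]}}

```text
clock: 2.48
tool_pos: [0.4603, 0.0244, 0.2903]
orientation: [0.052, 0.862, -0.091, 0.497]
force: [0.4, -0.1, 0.9]
grip_width: 0.006
grip_force: 0.0
```

```bash
python3 - <<'E'
from h import *
from bench import r
s=r.state();print(s["clock"],s["tool_pos"],s["joints"].round(2),s["grip_width"],wheel(s),s["qvel"].round(2))
pr=cur(s)
p,d=r.capture("wrist");i=r.camera_info("wrist");T0=np.eye(4);T0[:3,:3]=pr[1].as_matrix();T0[:3,3]=pr[0]
np.savez("w1.npz",p=p,d=d,K=i["intrinsics"],T=T0@i["T_tool_cam"]);cv2.imwrite("pics/w1.png",p[:,:,::-1])
E
```

```text
2.475 [0.46025244 0.02436674 0.29032418] [ 0.09 -1.01  2.57 -0.46  0.61  2.12] 0.005973358351866231 (array([-0.16103281, -0.000576  ,  0.10532418]), array([ 0.5012574 , -0.00421063,  0.86528798])) [ 0.22  0.04  0.   -0.69  0.04  1.05]
```

View pics/w1.png

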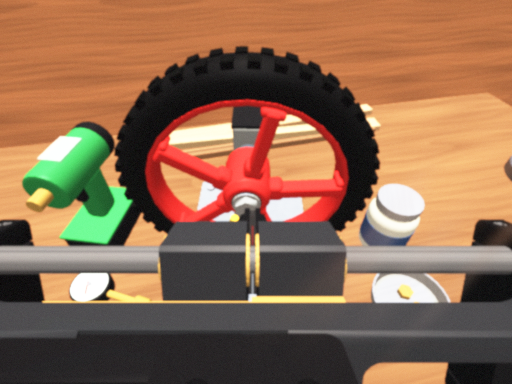

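The wheel faces the camera, hub at (247,180), spokes to (270,115), (165,150), (340,187), (190,215). The yellow cap is just visible at (237,217), below the hub. Now the numbers.

```bash
python3 - <<'E'
from h import *
p,d,K,T=load("w1");P=cloud(d,K,T);v,u=np.mgrid[:384,:512]
box=(u>110)&(u<385)&(v<235)&(d>0)
m=red(p)&box&(v<222);q=(P[m]-HUB)@W
print("red mean",q.mean(0),q.min(0),q.max(0))
# tyre outer: black pixels silhouette near plane
pi=p.astype(int);b=(pi.max(-1)<60)&box&(v<190)
t=(P[b]-HUB)@W; t=t[(abs(t[:,0])<.06)]
print("tyre",len(t),t.min(0),t.max(0))
f=t[(t[:,0]<-.005)];rr=np.hypot(f[:,1],f[:,2]);f=f[(rr>.12)&(rr<.142)]
c=np.c_[f[:,1:],np.ones(len(f))];s=np.linalg.lstsq(c,f[:,0],rcond=None)[0];print("sidewall plane x=a y+b z+c",s,np.median(f[:,0]))
# rim inner/outer red ring circle fit
ring=q[(np.hypot(q[:,1],q[:,2])>.098)]
M=np.c_[2*ring[:,1:],np.ones(len(ring))];s=np.linalg.lstsq(M,(ring[:,1:]**2).sum(1),rcond=None)[0];print("ring centre",s[:2],np.sqrt(s[2]+s[0]**2+s[1]**2))
# spokes: front-face pts
for y0,z0 in [(s[0],s[1])]:
    Y,Z=q[:,1]-y0,q[:,2]-z0;R_=np.hypot(Y,Z);k=(R_>.045)&(R_<.095)
    a=np.degrees(np.arctan2(-Y,Z))[k]%360
    h,e=np.histogram(a,72,(0,360));print([(int(e[i]),int(h[i])) for i in range(72) if h[i]])
    ph=np.angle(np.exp(5j*np.radians(a)).mean());print("spoke phase deg mod72",np.degrees(ph)/5%72)
ym=yellow(p)&box;print("yellow",[(x,y) for x,y in zip(u[ym],v[ym])][::4]);print(((P[ym]-HUB)@W)[::4].round(3))
E
```

```text
red mean [-0.02206954  0.01165139  0.03358291] [-0.16162585 -0.10842774 -0.06207819] [0.09815429 0.12160965 0.11823064]
tyre 14889 [-0.0264011  -0.14074093 -0.00389482] [0.05994319 0.15300749 0.14808325]
sidewall plane x=a y+b z+c [ 0.0116743   0.00613976 -0.02139461] -0.02070294627641008
ring centre [0.00524094 0.00182737] 0.1085863789246578
[(5, 139), (10, 294), (15, 184), (20, 16), (25, 1), (80, 14), (85, 174), (90, 51), (150, 10), (220, 4), (225, 59), (230, 68), (235, 1), (290, 5), (295, 140), (300, 201), (305, 2)]
spoke phase deg mod72 13.56007238929293
yellow [(np.int64(208), np.int64(0)), (np.int64(213), np.int64(0)), (np.int64(223), np.int64(0)), (np.int64(229), np.int64(0)), (np.int64(236), np.int64(0)), (np.int64(244), np.int64(0)), (np.int64(299), np.int64(0)), (np.int64(304), np.int64(0)), (np.int64(308), np.int64(0)), (np.int64(312), np.int64(0)), (np.int64(316), np.int64(0)), (np.int64(320), np.int64(0)), (np.int64(324), np.int64(0)), (np.int64(328), np.int64(0)), (np.int64(332), np.int64(0)), (np.int64(343), np.int64(0)), (np.int64(211), np.int64(1)), (np.int64(216), n
[... 28229 characters left out ...]
197)), (np.int64(319), np.int64(199)), (np.int64(182), np.int64(202)), (np.int64(313), np.int64(204)), (np.int64(187), np.int64(206)), (np.int64(191), np.int64(209)), (np.int64(361), np.int64(211)), (np.int64(142), np.int64(216)), (np.int64(356), np.int64(218)), (np.int64(231), np.int64(220)), (np.int64(137), np.int64(221)), (np.int64(233), np.int64(221)), (np.int64(353), np.int64(221)), (np.int64(152), np.int64(223)), (np.int64(134), np.int64(226)), (np.int64(162), np.int64(231)), (np.int64(131), np.int64(232)), (np.int64(257), np.int64(233))]
[[ 0.68   0.119  0.042]
 [ 0.683  0.105  0.042]
 [ 0.693  0.078  0.04 ]
 ...
 [ 0.061  0.162 -0.186]
 [ 0.059  0.216 -0.185]
 [-0.176 -0.002  0.126]]
```

```bash
sed -i 's/radians(-11.8)/radians(-12.4)/; s/HUB=np.array(\[.618,-.008,.185\])/HUB=np.array([.619,-.002,.185])/' h.py
cat >> h.py <<'E'
TILT=35
def tcp(x,y,z,tilt=TILT): return w2(x,y,z)-Rt(tilt)[:,2]*.014   # tip-centre in wheel frame -> TCP
def tip(th,rho,gap=0):   # tip centre (y,z) touching ccw side of spoke at th deg (cw from top)
    t=np.radians(th);e=np.array([-np.sin(t),np.cos(t)]);n=np.array([-np.cos(t),-np.sin(t)])
    sup=.012*abs(np.cos(t))+(.022 if t<0 else .008)*abs(np.sin(t))
    return rho*e-(.007+sup+gap)*n
E
python3 - <<'E'
from h import *
from bench import r
s=r.state();c=tip(-58.5,.058,.010);print(c)
plan(s,[(tcp(-.075,*c),Rt(TILT)),(tcp(-.015,*c),Rt(TILT))])
E
```

```text
[ 0.07141273 -0.0055299 ]
pos [-0.129, -0.197, 0.291] ang [-0.004, -0.055, 0.001]
pos [-0.054, -0.196, 0.421] ang [-0.004, -0.055, 0.001]
```

Request:
{"fn": "move_arm", "kwargs": {"motion": [{"delta_pos":[-0.129,-0.197,0.2],"angular":[-0.004,-0.055,0],"hand":1},{"delta_pos":[-0.129,-0.197,0.291],"angular":[-0.004,-0.055,0],"hand":1},{"delta_pos":[-0.129,-0.197,0.291],"angular":[-0.004,-0.055,0],"hand":1},{"delta_pos":[-0.129,-0.197,0.291],"angular":[-0.004,-0.055,0],"hand":1},{"delta_pos":[-0.129,-0.197,0.291],"angular":[-0.004,-0.055,0],"hand":1},{"delta_pos":[-0.129,-0.197,0.291],"angular":[-0.004,-0.055,0],"hand":1}]}}

```text
clock: 3.28
tool_pos: [0.5503, 0.0859, 0.1904]
orientation: [0.05, 0.881, -0.095, 0.461]
force: [0.9, -0.3, -0.1]
grip_width: 0.004
grip_force: 0.0
```

```bash
python3 - <<'E'
from h import *
from bench import r
s=r.state();c=tip(-58.5,.058,.010);print(s["clock"],s["joints"].round(2),s["force"],W.T@(cur(s)[0]+cur(s)[1].as_matrix()[:,2]*.014-HUB))
plan(s,[(tcp(-.015,*c),Rt(TILT))]+[(tcp(-.015,*tip(a,.058)),Rt(TILT)) for a in range(-58,41,7)])
p,d=r.capture("wrist");cv2.imwrite("pics/w2.png",p[:,:,::-1])
E
```

```text
3.275 [ 0.24 -0.45  2.43 -1.    0.44  2.8 ] [ 0.86207795 -0.31705475 -0.08631516] [-0.07450918  0.07114962 -0.00259525]
pos [0.079, -0.001, 0.126] ang [-0.001, -0.003, 0.0]
pos [0.098, 0.013, 0.113] ang [-0.001, -0.003, 0.0]
pos [0.115, 0.015, 0.102] ang [-0.001, -0.003, 0.0]
pos [0.132, 0.022, 0.09] ang [-0.001, -0.003, 0.0]
pos [0.149, 0.031, 0.078] ang [-0.001, -0.003, 0.0]
pos [0.164, 0.044, 0.067] ang [-0.001, -0.003, 0.0]
pos [0.179, 0.06, 0.057] ang [-0.001, -0.003, 0.0]
pos [0.191, 0.079, 0.049] ang [-0.001, -0.003, 0.0]
pos [0.201, 0.1, 0.042] ang [-0.001, -0.003, 0.0]
pos [0.208, 0.123, 0.037] ang [-0.001, -0.003, 0.0]
pos [0.212, 0.142, 0.034] ang [-0.001, -0.003, 0.0]
pos [0.215, 0.158, 0.031] ang [-0.001, -0.003, 0.0]
pos [0.217, 0.176, 0.03] ang [-0.001, -0.003, 0.0]
pos [0.216, 0.194, 0.031] ang [-0.001, -0.003, 0.0]
pos [0.214, 0.212, 0.032] ang [-0.001, -0.003, 0.0]
pos [0.21, 0.23, 0.035] ang [-0.001, -0.003, 0.0]
```

View pics/w2.png

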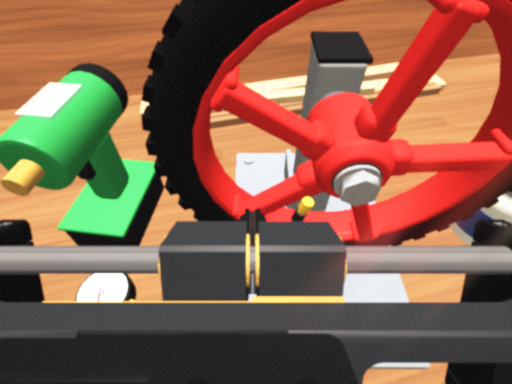

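The view shows the fingertips at (255,213), left of the hub, and the cap at (307,207) below the hub, as measured. The wrist is near its limits, so I'll yaw the tool about 10° towards the base line.

```bash
sed -i 's/def Rt(tilt,yawoff=0)/def Rt(tilt,yawoff=10)/' h.py; sed -i 's/^TILT=35/TILT=38/' h.py
python3 - <<'E'
from h import *
from bench import r
s=r.state();c=tip(-58.5,.058,.010)
plan(s,[(tcp(x,*c),Rt(TILT)) for x in (-.075,-.04,-.015)])
E
```

```text
pos [-0.004, 0.004, 0.004] ang [0.089, -0.036, -0.066]
pos [0.045, 0.004, 0.076] ang [0.089, -0.036, -0.066]
pos [0.081, 0.004, 0.127] ang [0.089, -0.036, -0.066]
```

Request:
{"fn": "move_arm", "kwargs": {"motion": [{"delta_pos":[-0.004,0.004,0.004],"angular":[0.089,-0.036,-0.066],"hand":1},{"delta_pos":[-0.004,0.004,0.004],"angular":[0.089,-0.036,-0.066],"hand":1},{"delta_pos":[0.045,0.004,0.076],"angular":[0.089,-0.036,-0.066],"hand":1},{"delta_pos":[0.045,0.004,0.076],"angular":[0.089,-0.036,-0.066],"hand":1},{"delta_pos":[0.081,0.004,0.127],"angular":[0.089,-0.036,-0.066],"hand":1},{"delta_pos":[0.081,0.004,0.127],"angular":[0.089,-0.036,-0.066],"hand":1}]}}

```text
clock: 4.08
tool_pos: [0.6036, 0.076, 0.2001]
orientation: [0.013, 0.903, -0.021, 0.428]
force: [0.0, -0.2, -0.1]
grip_width: 0.003
grip_force: 0.0
```

```bash
cat >> h.py <<'E'
def rep(s):
    p,q=cur(s);print("t",s["clock"],"j",s["joints"].round(2),"F",s["force"].round(1),"tip",(W.T@(p+q.as_matrix()[:,2]*.014-HUB)).round(4))
E
python3 - <<'E'
from h import *
from bench import r
s=r.state();rep(s)
plan(s,[(tcp(-.015,*tip(a,.058)),Rt(TILT)) for a in range(-58,40,6)])
p,d=r.capture("wrist");cv2.imwrite("pics/w3.png",p[:,:,::-1])
E
```

```text
t 4.075 j [ 0.09 -0.35  2.31 -0.35  0.32  1.99] F [ 0.  -0.2 -0.1] tip [-0.0211  0.0746  0.0063]
pos [0.001, 0.024, 0.013] ang [0.006, 0.014, 0.0]
pos [0.015, 0.026, 0.002] ang [0.006, 0.014, 0.0]
pos [0.028, 0.031, -0.01] ang [0.006, 0.014, 0.0]
pos [0.041, 0.038, -0.022] ang [0.006, 0.014, 0.0]
pos [0.053, 0.047, -0.034] ang [0.006, 0.014, 0.0]
pos [0.064, 0.059, -0.046] ang [0.006, 0.014, 0.0]
pos [0.074, 0.074, -0.057] ang [0.006, 0.014, 0.0]
pos [0.082, 0.09, -0.067] ang [0.006, 0.014, 0.0]
pos [0.088, 0.108, -0.076] ang [0.006, 0.014, 0.0]
pos [0.092, 0.127, -0.083] ang [0.006, 0.014, 0.0]
pos [0.094, 0.145, -0.089] ang [0.006, 0.014, 0.0]
pos [0.096, 0.159, -0.093] ang [0.006, 0.014, 0.0]
pos [0.096, 0.173, -0.097] ang [0.006, 0.014, 0.0]
pos [0.095, 0.188, -0.099] ang [0.006, 0.014, 0.0]
pos [0.093, 0.203, -0.101] ang [0.006, 0.014, 0.0]
pos [0.09, 0.219, -0.101] ang [0.006, 0.014, 0.0]
pos [0.085, 0.234, -0.101] ang [0.006, 0.014, 0.0]
```

View pics/w3.png

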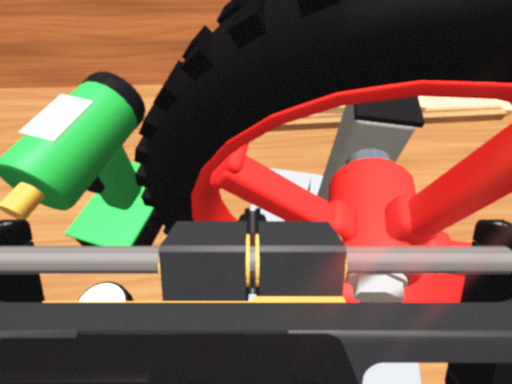

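```bash
sed -i 's/yawoff=10)/yawoff=3)/; s/^TILT=38/TILT=45/; s/(.022 if t<0 else .008)/(.025 if t<0 else .007)/' h.py
python3 - <<'E'
from h import *
from bench import r
s=r.state();c=tip(-58.5,.058,.008);print(c)
plan(s,[(tcp(x,*c),Rt(TILT)) for x in (-.03,-.017)]+[(tcp(-.017,*tip(a,.058)),Rt(TILT)) for a in range(-58,-20,6)])
E
```

```text
[ 0.07170425 -0.00600561]
pos [-0.031, 0.001, 0.002] ang [-0.051, -0.063, 0.052]
pos [-0.011, 0.006, 0.027] ang [-0.051, -0.063, 0.052]
pos [0.002, 0.017, 0.014] ang [-0.051, -0.063, 0.052]
pos [0.016, 0.019, 0.002] ang [-0.051, -0.063, 0.052]
pos [0.03, 0.023, -0.011] ang [-0.051, -0.063, 0.052]
pos [0.044, 0.031, -0.023] ang [-0.051, -0.063, 0.052]
pos [0.056, 0.04, -0.036] ang [-0.051, -0.063, 0.052]
pos [0.068, 0.053, -0.048] ang [-0.051, -0.063, 0.052]
pos [0.078, 0.067, -0.059] ang [-0.051, -0.063, 0.052]
```

Request:
{"fn": "move_arm", "kwargs": {"motion": [{"delta_pos":[-0.031,0.001,0.002],"angular":[-0.051,-0.063,0.052],"hand":1},{"delta_pos":[-0.011,0.006,0.027],"angular":[-0.051,-0.063,0.052],"hand":1},{"delta_pos":[-0.011,0.006,0.027],"angular":[-0.051,-0.063,0.052],"hand":1},{"delta_pos":[0.002,0.017,0.014],"angular":[-0.051,-0.063,0.052],"hand":1},{"delta_pos":[0.016,0.019,0.002],"angular":[-0.051,-0.063,0.052],"hand":1},{"delta_pos":[0.03,0.023,-0.011],"angular":[-0.051,-0.063,0.052],"hand":1},{"delta_pos":[0.044,0.031,-0.023],"angular":[-0.051,-0.063,0.052],"hand":1}]}}

```text
clock: 5.0
tool_pos: [0.6057, 0.0633, 0.2173]
orientation: [0.031, 0.922, -0.075, 0.38]
force: [-3.1, 0.6, -3.5]
grip_width: 0.006
grip_force: 1.9
```

```bash
python3 - <<'E'
from h import *
from bench import r
s=r.state();rep(s)
plan(s,[(tcp(-.017,*tip(a,.058)),Rt(TILT)) for a in range(-34,37,6)])
p,d=r.capture("wrist");cv2.imwrite("pics/w4.png",p[:,:,::-1])
E
```

```text
t 5.0 j [ 0.1  -0.33  2.23 -0.38  0.51  2.1 ] F [-3.1  0.6 -3.5] tip [-0.0172  0.0614  0.0224]
pos [0.015, 0.008, -0.015] ang [-0.0, 0.002, 0.001]
pos [0.026, 0.021, -0.027] ang [-0.0, 0.002, 0.001]
pos [0.036, 0.036, -0.038] ang [-0.0, 0.002, 0.001]
pos [0.045, 0.052, -0.048] ang [-0.0, 0.002, 0.001]
pos [0.052, 0.071, -0.057] ang [-0.0, 0.002, 0.001]
pos [0.057, 0.092, -0.063] ang [-0.0, 0.002, 0.001]
pos [0.06, 0.11, -0.068] ang [-0.0, 0.002, 0.001]
pos [0.062, 0.124, -0.071] ang [-0.0, 0.002, 0.001]
pos [0.063, 0.139, -0.074] ang [-0.0, 0.002, 0.001]
pos [0.063, 0.154, -0.075] ang [-0.0, 0.002, 0.001]
pos [0.062, 0.17, -0.075] ang [-0.0, 0.002, 0.001]
pos [0.06, 0.186, -0.074] ang [-0.0, 0.002, 0.001]
```

View pics/w4.png

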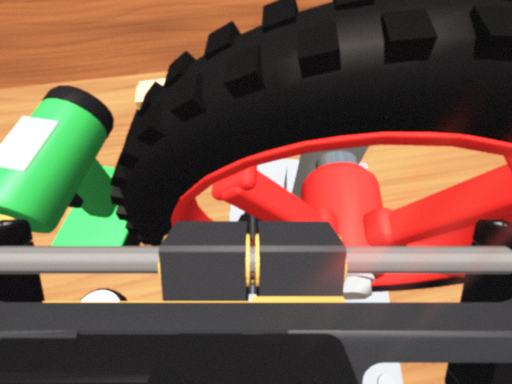

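Fingertips at (253,213), against the upper-left spoke; force about 5 N, so it's pushing as planned. I'll continue to +32°.

Request:
{"fn": "move_arm", "kwargs": {"motion": [{"delta_pos":[0.015,0.008,-0.015],"angular":[0,0,0],"hand":1},{"delta_pos":[0.026,0.021,-0.027],"angular":[0,0,0],"hand":1},{"delta_pos":[0.036,0.036,-0.038],"angular":[0,0,0],"hand":1},{"delta_pos":[0.045,0.052,-0.048],"angular":[0,0,0],"hand":1},{"delta_pos":[0.052,0.071,-0.057],"angular":[0,0,0],"hand":1},{"delta_pos":[0.057,0.092,-0.063],"angular":[0,0,0],"hand":1},{"delta_pos":[0.06,0.11,-0.068],"angular":[0,0,0],"hand":1},{"delta_pos":[0.062,0.124,-0.071],"angular":[0,0,0],"hand":1},{"delta_pos":[0.063,0.139,-0.074],"angular":[0,0,0],"hand":1},{"delta_pos":[0.063,0.154,-0.075],"angular":[0,0,0],"hand":1},{"delta_pos":[0.062,0.17,-0.075],"angular":[0,0,0],"hand":1},{"delta_pos":[0.06,0.186,-0.074],"angular":[0,0,0],"hand":1}]}}

```text
clock: 6.55
tool_pos: [0.5907, -0.0094, 0.2561]
orientation: [0.031, 0.921, -0.075, 0.381]
force: [0.0, 4.0, -1.1]
grip_width: 0.004
grip_force: 1.5
```

```bash
cat >> h.py <<'E'
def spokes(r,name):
    s=r.state();pr=cur(s);p,d=r.capture("wrist");i=r.camera_info("wrist");T0=np.eye(4);T0[:3,:3]=pr[1].as_matrix();T0[:3,3]=pr[0]
    T=T0@i["T_tool_cam"];np.savez(name+".npz",p=p,d=d,K=i["intrinsics"],T=T);cv2.imwrite(f"pics/{name}.png",p[:,:,::-1])
    q=((cloud(d,i["intrinsics"],T)-HUB)@W)[red(p)&(d>0)]
    q=q[(q[:,0]<-.018)&(q[:,0]>-.034)];rr=np.hypot(q[:,1],q[:,2]);q=q[(rr>.045)&(rr<.098)]
    a=np.degrees(np.arctan2(-q[:,1],q[:,2]));h,e=np.histogram(a,72,(-180,180));print([(int(e[k]),int(h[k])) for k in range(72) if h[k]>3])
    print("phase mod72",np.degrees(np.angle(np.exp(5j*np.radians(a)).mean()))/5%72)
E
python3 - <<'E'
from h import *
from bench import r
s=r.state();rep(s);spokes(r,"w5");y,z=(W.T@(cur(s)[0]+cur(s)[1].as_matrix()[:,2]*.014-HUB))[1:]
plan(s,[(tcp(-.017,y+.012,z),Rt(TILT)),(tcp(-.075,y+.012,z),Rt(TILT))])
E
```

```text
t 6.55 j [-0.08 -0.44  2.24 -0.11  0.56  1.72] F [ 0.   4.  -1.1] tip [-0.0162 -0.0128  0.0612]
[(-125, 15), (-120, 20), (-55, 19), (-50, 191), (-45, 39), (10, 6), (20, 13), (95, 9)]
phase mod72 24.302662546534922
pos [-0.0, -0.03, -0.0] ang [-0.001, 0.001, 0.001]
pos [-0.103, -0.038, -0.103] ang [-0.001, 0.001, 0.001]
```

```bash
python3 - <<'E'
from h import *
from bench import r
s=r.state();y,z=(W.T@(cur(s)[0]+cur(s)[1].as_matrix()[:,2]*.014-HUB))[1:]
c=tip(-48,.050,.006);print(c,np.hypot(*c))
plan(s,[(tcp(-.017,y+.012,z),Rt(TILT)),(tcp(-.075,y+.012,z),Rt(TILT)),(tcp(-.075,*c),Rt(TILT)),(tcp(-.02,*c),Rt(TILT))])
E
```

```text
[0.06366029 0.00402191] 0.06378721305850119
pos [-0.0, -0.03, -0.0] ang [0.0, 0.001, 0.001]
pos [-0.103, -0.038, -0.103] ang [0.0, 0.001, 0.001]
pos [-0.198, -0.201, 0.004] ang [0.0, 0.001, 0.001]
pos [-0.1, -0.194, 0.101] ang [0.0, 0.001, 0.001]
```

```bash
python3 - <<'E'
from h import *
from bench import r
s=r.state();y,z=(W.T@(cur(s)[0]+cur(s)[1].as_matrix()[:,2]*.014-HUB))[1:]
c=tip(-48,.042,.005);print(c)
plan(s,[(tcp(-.075,*c),Rt(TILT)),(tcp(-.02,*c),Rt(TILT))])
E
```

```text
[ 0.057046   -0.00058799]
pos [-0.206, -0.184, 0.012] ang [0.0, 0.001, 0.001]
pos [-0.109, -0.177, 0.109] ang [0.0, 0.001, 0.001]
```

Request:
{"fn": "move_arm", "kwargs": {"motion": [{"delta_pos":[0,-0.03,0],"angular":[0,0,0],"hand":1},{"delta_pos":[-0.103,-0.038,-0.103],"angular":[0,0,0],"hand":1},{"delta_pos":[-0.103,-0.038,-0.103],"angular":[0,0,0],"hand":1},{"delta_pos":[-0.2,-0.19,0],"angular":[0,0,0],"hand":1},{"delta_pos":[-0.2,-0.19,0],"angular":[0,0,0],"hand":1},{"delta_pos":[-0.2,-0.19,0],"angular":[0,0,0],"hand":1}]}}

```text
clock: 7.35
tool_pos: [0.5471, 0.0754, 0.1983]
orientation: [0.032, 0.922, -0.074, 0.38]
force: [0.4, 1.0, 0.4]
grip_width: 0.003
grip_force: 0.0
```

```bash
python3 - <<'E'
from h import *
from bench import r
s=r.state();rep(s);spokes(r,"w6")
c=tip(-48,.042,.005)
plan(s,[(tcp(-.075,*c),Rt(TILT)),(tcp(-.02,*c),Rt(TILT))]+[(tcp(-.019,*tip(a,.043)),Rt(TILT)) for a in range(-48,10,6)])
E
```

```text
t 7.35 j [ 0.15 -0.47  2.35 -0.43  0.54  2.17] F [0.4 1.  0.4] tip [-0.077   0.0607  0.0034]
[(-125, 81), (-120, 260), (-115, 130), (-55, 29), (-50, 654), (-45, 808), (-40, 54), (15, 131), (20, 2269), (25, 1089), (30, 198), (90, 20), (95, 338), (100, 234), (105, 13), (165, 96), (170, 143), (175, 56)]
phase mod72 25.68828809217182
pos [-0.004, 0.009, 0.01] ang [-0.001, 0.002, 0.002]
pos [0.093, 0.017, 0.107] ang [-0.001, 0.002, 0.002]
pos [0.103, 0.024, 0.101] ang [-0.001, 0.002, 0.002]
pos [0.114, 0.027, 0.089] ang [-0.001, 0.002, 0.002]
pos [0.124, 0.033, 0.078] ang [-0.001, 0.002, 0.002]
pos [0.134, 0.041, 0.067] ang [-0.001, 0.002, 0.002]
pos [0.144, 0.052, 0.057] ang [-0.001, 0.002, 0.002]
pos [0.152, 0.065, 0.048] ang [-0.001, 0.002, 0.002]
pos [0.159, 0.079, 0.039] ang [-0.001, 0.002, 0.002]
pos [0.164, 0.095, 0.033] ang [-0.001, 0.002, 0.002]
pos [0.168, 0.112, 0.028] ang [-0.001, 0.002, 0.002]
pos [0.171, 0.122, 0.024] ang [-0.001, 0.002, 0.002]
```

View pics/w6.png

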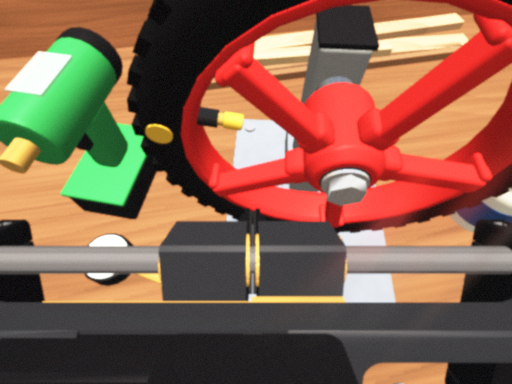

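The valve stem is at (225,120) with its tyre dot at (158,133), at about nine o'clock as expected. The fingers go in nearer the hub, under the upper-left spoke at (270,100).

Request:
{"fn": "move_arm", "kwargs": {"motion": [{"delta_pos":[-0.004,0.009,0.01],"angular":[0,0,0],"hand":1},{"delta_pos":[0.093,0.017,0.107],"angular":[0,0,0],"hand":1},{"delta_pos":[0.093,0.017,0.107],"angular":[0,0,0],"hand":1},{"delta_pos":[0.103,0.024,0.101],"angular":[0,0,0],"hand":1},{"delta_pos":[0.114,0.027,0.089],"angular":[0,0,0],"hand":1},{"delta_pos":[0.124,0.033,0.078],"angular":[0,0,0],"hand":1},{"delta_pos":[0.134,0.041,0.067],"angular":[0,0,0],"hand":1},{"delta_pos":[0.144,0.052,0.057],"angular":[0,0,0],"hand":1},{"delta_pos":[0.152,0.065,0.048],"angular":[0,0,0],"hand":1},{"delta_pos":[0.159,0.079,0.039],"angular":[0,0,0],"hand":1},{"delta_pos":[0.164,0.095,0.033],"angular":[0,0,0],"hand":1},{"delta_pos":[0.168,0.112,0.028],"angular":[0,0,0],"hand":1}]}}

```text
clock: 8.9
tool_pos: [0.5951, 0.0213, 0.2403]
orientation: [0.031, 0.921, -0.075, 0.382]
force: [0.4, 1.4, -2.0]
grip_width: 0.004
grip_force: 1.1
```

```bash
python3 - <<'E'
from h import *
from bench import r
s=r.state();rep(s);spokes(r,"w7")
plan(s,[(tcp(-.019,*tip(a,.046)),Rt(TILT)) for a in range(4,45,4)])
E
```

```text
t 8.9 j [-0.   -0.41  2.24 -0.22  0.54  1.88] F [ 0.4  1.4 -2. ] tip [-0.0185  0.0182  0.0454]
[(-75, 40), (-20, 5), (-15, 12), (-10, 140), (-5, 336), (0, 115)]
phase mod72 69.16670881579142
pos [0.002, 0.005, -0.004] ang [-0.001, -0.0, 0.001]
pos [0.004, 0.012, -0.007] ang [-0.001, -0.0, 0.001]
pos [0.005, 0.02, -0.008] ang [-0.001, -0.0, 0.001]
pos [0.006, 0.028, -0.01] ang [-0.001, -0.0, 0.001]
pos [0.006, 0.036, -0.011] ang [-0.001, -0.0, 0.001]
pos [0.006, 0.045, -0.012] ang [-0.001, -0.0, 0.001]
pos [0.006, 0.053, -0.012] ang [-0.001, -0.0, 0.001]
pos [0.005, 0.062, -0.012] ang [-0.001, -0.0, 0.001]
pos [0.004, 0.071, -0.011] ang [-0.001, -0.0, 0.001]
pos [0.002, 0.08, -0.01] ang [-0.001, -0.0, 0.001]
pos [-0.001, 0.088, -0.008] ang [-0.001, -0.0, 0.001]
```

Request:
{"fn": "move_arm", "kwargs": {"motion": [{"delta_pos":[0.002,0.005,-0.004],"angular":[0,0,0],"hand":1},{"delta_pos":[0.004,0.012,-0.007],"angular":[0,0,0],"hand":1},{"delta_pos":[0.005,0.02,-0.008],"angular":[0,0,0],"hand":1},{"delta_pos":[0.006,0.028,-0.01],"angular":[0,0,0],"hand":1},{"delta_pos":[0.006,0.036,-0.011],"angular":[0,0,0],"hand":1},{"delta_pos":[0.006,0.045,-0.012],"angular":[0,0,0],"hand":1},{"delta_pos":[0.006,0.053,-0.012],"angular":[0,0,0],"hand":1},{"delta_pos":[0.005,0.062,-0.012],"angular":[0,0,0],"hand":1},{"delta_pos":[0.004,0.067,-0.011],"angular":[0,0,0],"hand":1},{"delta_pos":[0.004,0.069,-0.011],"angular":[0,0,0],"hand":1},{"delta_pos":[0.004,0.071,-0.011],"angular":[0,0,0],"hand":1}]}}

```text
clock: 10.32
tool_pos: [0.5881, -0.0059, 0.2434]
orientation: [0.031, 0.921, -0.075, 0.381]
force: [0.5, 4.0, -0.9]
grip_width: -0.001
grip_force: 1.7
```

```bash
python3 - <<'E'
from h import *
from bench import r
s=r.state();rep(s);spokes(r,"w8")
for n in ("side","top"):
    p,d=r.capture(n);i=r.camera_info(n);np.savez(n+"1.npz",p=p,d=d,K=i["intrinsics"],T=i["pose"])
p,d,K,T=load("w8");Y=yellow(p)&(d>0);v,u=np.mgrid[:384,:512];q=(cloud(d,K,T)-HUB)@W;k=Y&(abs(q[...,0])<.04)&(abs(q[...,1])<.15)&(q[...,2]>.03)&(q[...,2]<.15)
print(k.sum(),q[k].mean(0) if k.any() else 0)
plan(s,[(tcp(-.019,*tip(a,.046)),Rt(TILT)) for a in (36,40,44)])
E
```

```text
t 10.325 j [-0.07 -0.44  2.26 -0.13  0.54  1.74] F [ 0.5  4.  -0.9] tip [-0.0195 -0.0099  0.0485]
[(-50, 141), (-45, 250), (0, 5), (10, 13), (20, 60), (25, 121)]
phase mod72 27.07398576939003
1372 [-0.01893569  0.014582    0.11813573]
pos [0.003, 0.001, -0.001] ang [-0.001, 0.001, 0.0]
pos [0.001, 0.01, 0.0] ang [-0.001, 0.001, 0.0]
pos [-0.002, 0.018, 0.002] ang [-0.001, 0.001, 0.0]
```

View pics/w8.png

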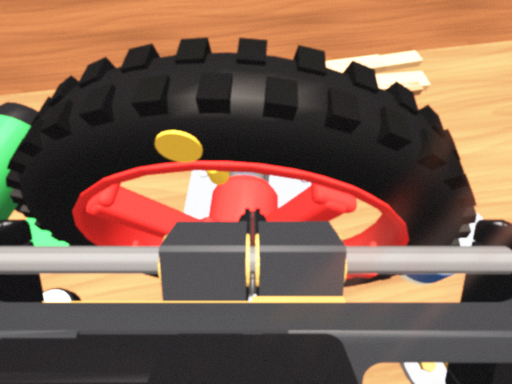

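The tyre dot at (178,146) is still slightly left of centre, roughly 8° short. I'll push on slowly for most of that.

Request:
{"fn": "move_arm", "kwargs": {"motion": [{"delta_pos":[0.003,0.004,-0.001],"angular":[0,0,0],"hand":1},{"delta_pos":[0.002,0.008,0],"angular":[0,0,0],"hand":1},{"delta_pos":[0,0.011,0.001],"angular":[0,0,0],"hand":1},{"delta_pos":[-0.001,0.014,0.001],"angular":[0,0,0],"hand":1},{"delta_pos":[-0.001,0.014,0.001],"angular":[0,0,0],"hand":1}]}}

```text
clock: 11.1
tool_pos: [0.5873, -0.0118, 0.2432]
orientation: [0.031, 0.921, -0.075, 0.381]
force: [0.7, 1.9, 0.1]
grip_width: 0.008
grip_force: 1.0
```

```bash
cat >> h.py <<'E'
def dot(n):
    p,d,K,T=load(n);q=(cloud(d,K,T)-HUB)@W
    k=(yellow(p)&(abs(q[...,0]+.02)<.02)&(abs(q[...,1])<.06)&(q[...,2]>.1)&(q[...,2]<.15)).astype(np.uint8)
    N,l,st,ce=cv2.connectedComponentsWithStats(k);b=1+np.argmax(st[1:,4]);c=ce[b]
    o=T[:3,3];D=T[:3,:3]@np.array([(c[0]-K[0,2])/K[0,0],(c[1]-K[1,2])/K[1,1],1]);o=W.T@(o-HUB);D=W.T@D
    g=o+D*(-.022-o[0])/D[0]
    print("dot px",c,"n",st[b,4],"pos",g.round(4),"r",np.hypot(g[1],g[2]).round(4),"depthpos",q[l==b].mean(0).round(4),"angle cw",np.degrees(np.arctan2(-g[1],g[2])))
E
python3 - <<'E'
from h import *
from bench import r
s=r.state();rep(s);spokes(r,"w9");dot("w8");dot("w9")
E
```

```text
t 11.1 j [-0.09 -0.44  2.26 -0.11  0.54  1.72] F [0.7 1.9 0.1] tip [-0.0189 -0.0159  0.0483]
[(-45, 31), (-40, 310), (-35, 156), (5, 8), (15, 13), (30, 20), (35, 14)]
phase mod72 34.91460601593451
dot px [178.39249771 146.88655078] n 1093 pos [-0.022   0.019   0.1264] r 0.1278 depthpos [-0.0225  0.0188  0.1268] angle cw -8.54560352368885
dot px [203.49046794 146.63171577] n 1154 pos [-0.022   0.0031  0.1277] r 0.1277 depthpos [-0.0226  0.0029  0.1283] angle cw -1.3695821632662568
```

```bash
python3 - <<'E'
from h import *
for n in ("w1","w6"):
    p,d,K,T=load(n);q=(cloud(d,K,T)-HUB)@W
    m=red(p)&(d>0)&(abs(q[...,0])<.05)&(np.hypot(q[...,1],q[...,2])<.13)
    # rim front face inner/outer: points with x about -20 and r .1-.115
    rr=np.hypot(q[...,1],q[...,2]);k=m&(rr>.1)&(abs(q[...,0]+.020)<.004);g=q[k][:,1:]
    s=np.linalg.lstsq(np.c_[2*g,np.ones(len(g))],(g**2).sum(1),rcond=None)[0];print(n,"rim",s[:2].round(4),np.sqrt(s[2]+s[0]**2+s[1]**2).round(4),len(g))
    pi=p.astype(int);nut=(d>0)&(q[...,0]<-.036)&(q[...,0]>-.06)&(rr<.025)&(pi.max(-1)-pi.min(-1)<40);g=q[nut];print(" nut",nut.sum(),g.mean(0).round(4) if len(g) else "", ((g[:,1].min()+g[:,1].max())/2).round(4) if len(g) else "")
E
```

```text
w1 rim [-0.0003  0.0006] 0.1106 2566
 nut 449 [-0.0459  0.0005  0.0067] -0.0001
w6 rim [ 0.0002 -0.0025] 0.1118 6225
 nut 1403 [-0.0462  0.002   0.0055] 0.0006
```

Request:
{"fn": "move_arm", "kwargs": {"motion": [{"delta_pos":[0,0.001,0],"angular":[0,0,0],"hand":1},{"delta_pos":[0,0.002,0],"angular":[0,0,0],"hand":1},{"delta_pos":[0,0.003,0],"angular":[0,0,0],"hand":1},{"delta_pos":[0,0.003,0],"angular":[0,0,0],"hand":1}]}}

```text
clock: 11.65
tool_pos: [0.587, -0.0127, 0.2429]
orientation: [0.031, 0.921, -0.075, 0.381]
force: [2.3, 2.5, -0.2]
grip_width: 0.004
grip_force: 1.4
```

```bash
python3 - <<'E'
from h import *
from bench import r
s=r.state();rep(s);spokes(r,"w10");dot("w10")
x,y,z=(W.T@(cur(s)[0]+cur(s)[1].as_matrix()[:,2]*.014-HUB))
plan(s,[(tcp(x,y+.008,z),Rt(TILT)),(tcp(-.10,y+.008,z),Rt(TILT)),(tcp(-.20,y+.03,z+.06),Rt(TILT))])
E
```

```text
t 11.65 j [-0.09 -0.44  2.26 -0.1   0.54  1.71] F [ 2.3  2.5 -0.2] tip [-0.0191 -0.0168  0.048 ]
[(-45, 6), (-40, 280), (-35, 238), (5, 7), (15, 13), (30, 12), (35, 16)]
phase mod72 35.960829109672076
dot px [206.75760209 146.13727194] n 1151 pos [-0.022   0.0009  0.1277] r 0.1277 depthpos [-0.0227  0.0007  0.1284] angle cw -0.38515924859704953
pos [0.001, -0.02, 0.001] ang [-0.0, 0.001, 0.001]
pos [-0.142, -0.031, -0.142] ang [-0.0, 0.001, 0.001]
pos [-0.211, -0.099, -0.422] ang [-0.0, 0.001, 0.001]
```

Request:
{"fn": "move_arm", "kwargs": {"motion": [{"delta_pos":[0,-0.01,0],"angular":[0,0,0],"hand":1},{"delta_pos":[0,-0.018,0],"angular":[0,0,0],"hand":1},{"delta_pos":[-0.07,-0.025,-0.07],"angular":[0,0,0],"hand":1},{"delta_pos":[-0.142,-0.031,-0.142],"angular":[0,0,0],"hand":1},{"delta_pos":[-0.142,-0.031,-0.142],"angular":[0,0,0],"hand":1},{"delta_pos":[-0.211,-0.099,-0.422],"angular":[0,0,0],"hand":1},{"delta_pos":[-0.211,-0.099,-0.422],"angular":[0,0,0],"hand":1},{"delta_pos":[-0.211,-0.099,-0.422],"angular":[0,0,0],"hand":1},{"delta_pos":[-0.211,-0.099,-0.422],"angular":[0,0,0],"hand":1},{"delta_pos":[-0.211,-0.099,-0.422],"angular":[0,0,0],"hand":1}]}}

```text
clock: 12.95
tool_pos: [0.4172, 0.0549, 0.3005]
orientation: [0.032, 0.922, -0.075, 0.379]
force: [-0.5, 0.4, 0.2]
grip_width: 0.007
grip_force: 0.0
```

```bash
python3 - <<'E'
from h import *
from bench import r
s=r.state();rep(s);print(s["qvel"].round(2));spokes(r,"w11");dot("w11")
E
```

```text
t 12.95 j [ 0.15 -0.99  2.45 -0.27  0.95  1.95] F [-0.5  0.4  0.2] tip [-0.1995  0.0127  0.1055]
[-0.  0.  0.  0.  0.  0.]
[(-180, 78), (-175, 10), (-115, 70), (-110, 132), (-105, 23), (-45, 35), (-40, 231), (-35, 355), (-30, 69), (25, 71), (30, 411), (35, 221), (40, 16), (100, 48), (105, 133), (110, 48), (170, 27), (175, 91)]
phase mod72 35.61669697960255
dot px [278.75        14.23214286] n 56 pos [-0.022   0.0004  0.135 ] r 0.135 depthpos [-0.0224  0.0004  0.1352] angle cw -0.15748114972082955
```

View pics/w11.png

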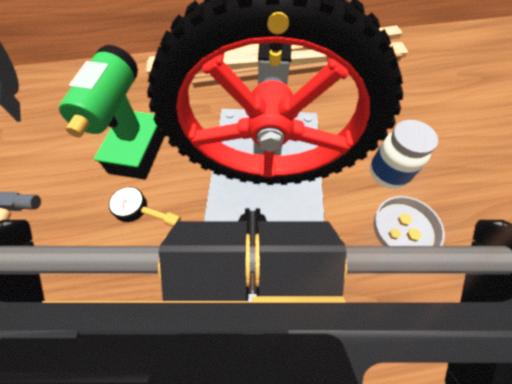

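The dot at (278,22) and cap at (275,57) are straight above the hub at (270,120), within about 0.4°. The hand is clear and nothing else has moved.

```bash
python3 -c "
from bench import r
print(r.hand_in())"
```

```text
the job is handed in; nothing more can be done
None
```

I turned the wheel clockwise by pushing two spokes in turn; the valve stem now stands at twelve o'clock, within about half a degree. The hand is clear of the wheel, and I handed the job in at about 13 s.

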